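Hang the tea infuser over the drip tray and hold the tray out

TASK

Pick up the tea infuser by its wooden grip, hook it over the rail of the drip rack to the left of the blue ring, and slide it along the rail without lifting it off until it hangs centred on the green band; then let go of it. Then take the black handle of the self-closing drip tray, pull the tray out towards you until its front edge is level with the two green lines, and finish while still holding it there, because its spring pulls it back in. Leave the teapot, mug, lemon and jar where they stand.

Things in the scene. Friction and masses are not known exactly. Their poses are not given: they have to be found in the camera images.
- rack: Fixed drip rack, base plate 210 x 370 x 5 mm. Origin on the worktop below the rail's middle; x points away from the robot (turned by the yaw, up to 0.2 rad), y left along the rail. Posts at y = +-170 mm, no higher than 169 mm. A blue ring (16 mm long) on the rail is centred at y = +80 mm. White tray housing, 46 mm high, behind the rail at x = +40 to +140 mm, y = +-66 mm.
- rail_mid (a point): Middle of the steel rail, on its axis: 10 mm diameter, 340 mm long along the rack's y, 160 mm above the worktop, nothing above it; axes as rack. Left of the blue ring 75 mm of rail are free for hooking on.
- rail_mark (a point): Centre of the green band (26 mm long) on the rail, on the rail's axis; axes as rack. It lies within 30 mm of the rail's middle. It is only a colour on the rail, no obstacle.
- infuser_grip (a point): Grasp point in the infuser's upright wooden grip: 14 mm along x, 22 mm along y, 46 mm high; 150 mm above the foot. Infuser: loose, 0.15 kg, 170 mm high, stands on a steel cylinder 50 mm across, 45 mm high; between it and the grip is a hook, 18 mm wide along y, with its mouth open towards the infuser's +x. Yaw starts within 0.5 rad of the robot's x.
- infuser_hook (a point): Inside apex of the hook (90 degree roof, centres itself), 35 mm below infuser_grip, 115 mm above the foot. Hook gap 22 mm along x: long leg at -x, short lip at +x ending 92 mm above the foot; the mouth is 45 to 92 mm above the foot. Bring it from the robot's side, mouth at rail height, move in +x till the rail is under the grip, lower 39 mm. Hung, the apex is 7 mm above the rail's axis.
- tray (a joint): How far the drip tray is pulled out (m): 0 closed, to 0.11. A spring draws it home: about 3 N when closed, growing by 1 N per cm; let go, it closes. It moves along the rack's -x. The tray is aluminium, 112 mm wide and 92 mm long, under 32 mm high.
- tray_front (a point): Middle of the tray's front edge at its underside, 9 mm above the worktop; axes as rack.
- tray_handle (a point): Centre of the tray's black handle: round bar, 14 mm diameter, 76 mm long along the rack's y, 45 mm above the worktop, on a wire frame 150 mm in front of the tray's front edge (120 mm in front of the rail when closed). Open space before and behind the bar for the fingers. Moves with the tray.
- tray_mark (a point): Middle between the two green lines (6 mm wide, 50 mm long) on the base plate, left and right of the tray's path, at 5 mm above the worktop; axes as rack. The tray is at the mark when tray_front has this x in the rack's frame (the tray is then 60 to 80 mm out).
- teapot: Small cream teapot with red lid and handle, 131 x 203 x 141 mm, bystander. Origin under its middle.
- mug_white: White mug, 82 x 114 x 101 mm, bystander. Origin under its middle.
- lemon: Lemon, 71 x 53 x 51 mm, bystander. Origin under its middle.
- honey_jar: Small jar with white lid, 58 x 62 x 99 mm, bystander. Origin under its middle.
Things that resemble listed ones, but are neither listed nor needed, are in the scene too. Several things look just like the part that bears infuser_grip: the one meant starts farthest from the robot's base.

How it is judged:
By the outcome, as a careful person would: the job done as asked, in the order asked, and still so for the second after the job is handed in, while the arm keeps its last pose, push and grip.
It also fails if it takes over 61 s, if anything falls off the work surface, if the arm or the gripper's body presses on something with over 40 N, if the wrist force passes 120 N, or if a joint passes its speed limit or range.

ROBOT

A 7-joint arm with a two-finger parallel gripper is mounted at the origin on a cart in front of the work surface, level with it; the furniture and walls round the work are solid. World frame = base frame: x ahead of the robot, y to its left, z up, the work surface at z = 0. Lengths are in m, angles in rad, forces in N, time in s.
With the tool pointing down it reaches from about 0.425 to 0.925 m from the base axis. Payload 6.8 kg.
Tool frame: the origin (TCP) lies midway between the tips of the shut fingers; the grasp point (between the pads) lies 19 mm behind it; z points along the fingers, y is the line along which they close (so a half turn about z gives the same grasp; the last joint's range is limited). The gripper opens to 85 mm and grips with 20 to 120 N. Pads are 22 mm wide; open, the fingers measure 114 mm over their backs; the gripper's body (76 mm by 85 mm) begins 54 mm behind the grasp point. The pads swing forward as they close: fully open they stand 13 mm farther back than shut.
Start: joints at [-1.213, 0.477, 0.022, 1.555, -0.011, 1.109, -0.083], TCP at [0.303, 0.603, 0.231] pointing down, gripper open.
Joint ranges: [-2.96, 2.96], [-0.34, 2.1], [-1.41, 1.46], [0.24, 2.44], [-1.37, 4.51], [0.17, 1.92], [-2.96, 2.96]. Speed limits (rad/s): [2.39, 2.39, 3.14, 3.14, 3.14, 3.14, 3.14].

INTERFACE

Orientations are given as a unit quaternion [w, x, y, z].
In Python, from station import readout, imaging, hand_in gives the robot as it stands.
- The arm moves only by the tool drive_tool, never from a script. Its argument "series" is a list of rows, each a list of 5 numbers: the shift along the tool's x, y, z in cm, then the turn about the tool's z in degrees, then the closure, from -1 (fully open) to 1 (shut). A call has 1 to 8 rows; each row shifts and turns the commanded pose from where the row before left it, along the tool's axes as they then stand; what a row does not reach is not made up. A row lasts 1/10 s, in which the tool goes at most 50 mm and 8.59 degrees, less where a joint would pass 70% of its speed; a pose out of reach is approached as far as the arm can. A call with a gripper value outside its range is refused whole. The fingers move at their own pace and stop on an object; "squeeze" is the grip in N (left out, the last holds). Time passes only in rows, so rows that do not move let the fingers close. It gives the time, the measured TCP pose, the force, the opening and the grip force at its end, in the units of the state.
- readout.get_obs(): the state, without advancing time (a new reading comes with each control period).
- imaging.read_camera(name): name is "side" or "top" or "wrist"; returns the picture (480x640x3 uint8, red, green, blue); there is no depth.
- imaging.camera_model(name): a dict with "vfov" (degrees; the focal length in pixels is half the picture's height over the tangent of half this angle, whatever the lens; pixels are square), "cx", "cy" (the principal point, pixels), "xyz" and "orientation" of the camera in the world. Camera axes: x right, y down, z forward; pixel columns grow to the right and rows downward; lengths in m; the calibration is good to about 2 mm. The wrist camera is an equidistant fisheye: a pixel r from the principal point sees the ray r / f radians off the axis. A picture is of the moment at which its call begins: read the wrist's pose just before it. camera_model takes no time and is no camera call; for the wrist camera it gives the pose at the moment of the call.
- hand_in(): hands the job in; it is judged then, once.
Trained networks look in the newest picture that a camera, given by its name, has taken for a name from the list of things; names that differ only in an ending like _2 or _b are one class to them, and where a whole thing is asked for, a point or a joint stands for the part that bears it (a point fixed in the world has none). Each returns a list of dicts, best first, with "conf" (0 to 1); they miss things now and then, are a little off and sometimes report something else, mostly with a low value. They report only what shows in the picture. A call takes as long as a camera call. They do not tell look-alikes from the thing itself.
- imaging.cut_out(thing, camera): "mask" (480x640 bool, what is visible of it) and "centre" ([column, row] in pixels, amid what is visible of it).
The state is a dict: "t": time; "q": joint angles; "joint_vel": joint speeds; "joint_torque": joint torques, N m; "eef_pos": TCP position; "tool_rot": TCP orientation; "contact_force": force on the tool from outside, world axes, zero at the start; "torque": the same for the moment, N m; "gripper_width": opening from 0.0 (shut) to 1.0 (fully open); "grasp_force": force on a finger pad.
Only numpy, scipy, OpenCV 4.12 (cv2) and the standard library are available. Lean on these libraries where they do the work, as an engineer would, in place of code of your own. Each camera call takes 0.05 s, during which the arm holds its last target. There are 200 camera calls.

## Working session

There is one attempt and no reset: what is moved stays moved. The work goes in short steps, Python scripts to look and compute and a tool call to move; the robot and the scene stay as the last step left them, time stands still between calls to the robot, and variables do not carry over. Pictures are saved under pics/ and viewed, at most 14 in all, crops included, and the job is handed in when it is done.

Besides the shell and the picture viewer there is one more tool, called after "Emit:" as name(argument=value, ...) on one line, values as JSON. drive_tool: Moves the arm, as the interface text tells. Its arguments: {"type":"object","properties":{"series":{"type":"array"},"squeeze":{"type":"number"}},"required":["series"]}

```bash
mkdir -p pics; ls; cat > h.py <<'E'
import numpy as np, cv2
from scipy.spatial.transform import Rotation as R
from station import readout, imaging, hand_in
def rot(q): return R.from_quat([q[1],q[2],q[3],q[0]]).as_matrix()
def ray(m,px):
    f=240/np.tan(np.radians(m['vfov'])/2); d=np.array([px[0]-m['cx'],px[1]-m['cy']],float)
    if m.get('fish'):
        r=np.hypot(*d); a=r/f; v=np.array([*(d/max(r,1e-9)*np.sin(a)),np.cos(a)])
    else: v=np.array([*(d/f),1.])
    v=rot(m['orientation'])@v; return np.array(m['xyz']),v/np.linalg.norm(v)
def atz(m,px,z):
    o,v=ray(m,px); return o+v*(z-o[2])/v[2]
def proj(m,p):
    f=240/np.tan(np.radians(m['vfov'])/2); v=rot(m['orientation']).T@(np.array(p)-m['xyz'])
    if m.get('fish'):
        r=np.hypot(v[0],v[1]); a=np.arctan2(r,v[2]); return np.array([m['cx'],m['cy']])+v[:2]/r*a*f
    return np.array([m['cx'],m['cy']])+f*v[:2]/v[2]
def model(n):
    m=dict(imaging.camera_model(n)); m['fish']=(n=='wrist'); return m
def tri(rays):
    A=0;b=0
    for o,v in rays:
        P=np.eye(3)-np.outer(v,v); A=A+P; b=b+P@o
    return np.linalg.solve(A,b)
def shot(n,fn=None):
    m=model(n); im=imaging.read_camera(n)
    if fn: cv2.imwrite('pics/'+fn,cv2.cvtColor(im,cv2.COLOR_RGB2BGR))
    return m,im
E
python3 - <<'E'
from h import *
for n in ['top','side']:
    m,im=shot(n,n+'0.png'); print(n,m)
    for t in ['infuser_grip','rack','tray_handle','teapot','mug_white','lemon','honey_jar']:
        for d in imaging.cut_out(t,n): print(t,np.round(d['conf'],2),np.round(d['centre']),d['mask'].sum())
E
```

```text
pics
top {'vfov': 44.142095823264484, 'cx': 319.07159030162165, 'cy': 239.1135782809502, 'xyz': array([0.17940235, 0.04059938, 1.5222944 ]), 'orientation': array([-0.0821556 ,  0.72337569, -0.6813121 ,  0.07610449]), 'fish': False}
infuser_grip 0.87 [243. 268.] 426
infuser_grip 0.79 [219. 319.] 412
infuser_grip 0.63 [254. 304.] 368
infuser_grip 0.61 [297. 294.] 351
rack 0.89 [380. 185.] 10796
rack 0.69 [242. 264.] 397
rack 0.2 [196. 206.] 353
tray_handle 0.75 [388. 218.] 526
tray_handle 0.3 [378. 185.] 10754
teapot 0.67 [468. 236.] 2248
mug_white 0.93 [447. 289.] 1159
honey_jar 0.59 [196. 206.] 401
side {'vfov': 44.82040919582074, 'cx': 325.1699004489677, 'cy': 240.75463566619905, 'xyz': array([-0.27498498, -0.86163587,  0.79624422]), 'orientation': array([-0.46846381,  0.81261793, -0.29360279,  0.18436693]), 'fish': False}
infuser_grip 0.71 [244. 245.] 462
infuser_grip 0.65 [219. 263.] 600
infuser_grip 0.62 [254. 273.] 898
infuser_grip 0.61 [190. 253.] 706
rack 0.88 [402. 270.] 7383
rack 0.5 [243. 247.] 376
tray_handle 0.91 [402. 275.] 880
teapot 0.71 [448. 331.] 4421
teapot 0.53 [264. 212.] 279
teapot 0.2 [396. 272.] 908
mug_white 0.91 [375. 340.] 2427
lemon 0.54 [264. 211.] 279
honey_jar 0.69 [198. 213.] 579
```

View pics/top0.png

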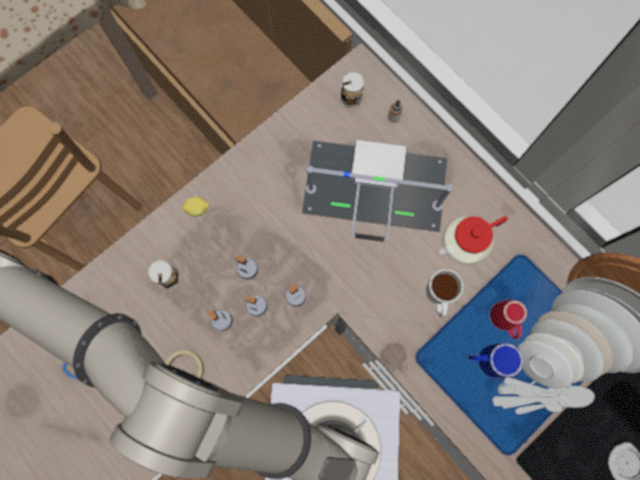

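View pics/side0.png

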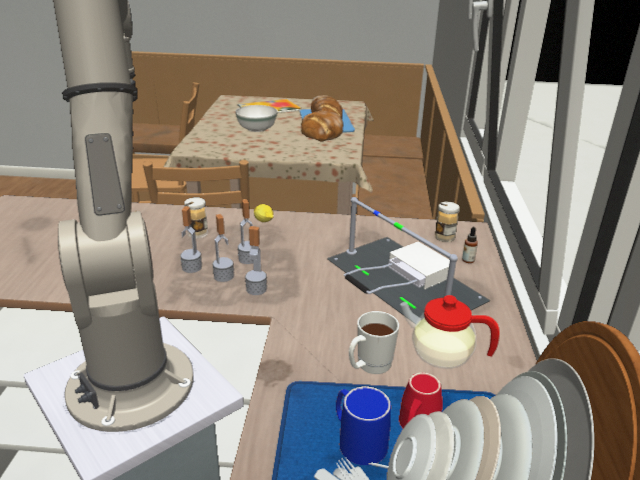

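```bash
python3 - <<'E'
from h import *
im=cv2.imread('pics/top0.png')[130:340,180:500]
cv2.imwrite('pics/top_c.png',cv2.resize(im,(800,525),interpolation=cv2.INTER_CUBIC))
m=model('top')
for p in [(243,268),(219,319),(254,304),(297,294)]: print(p,[np.round(atz(m,p,z),3) for z in (.08,.16)])
E
```

```text
(243, 268) [array([0.424, 0.246, 0.08 ]), array([0.41 , 0.235, 0.16 ])]
(219, 319) [array([0.295, 0.293, 0.08 ]), array([0.289, 0.279, 0.16 ])]
(254, 304) [array([0.336, 0.212, 0.08 ]), array([0.328, 0.202, 0.16 ])]
(297, 294) [array([0.367, 0.109, 0.08 ]), array([0.357, 0.105, 0.16 ])]
```

View pics/top_c.png

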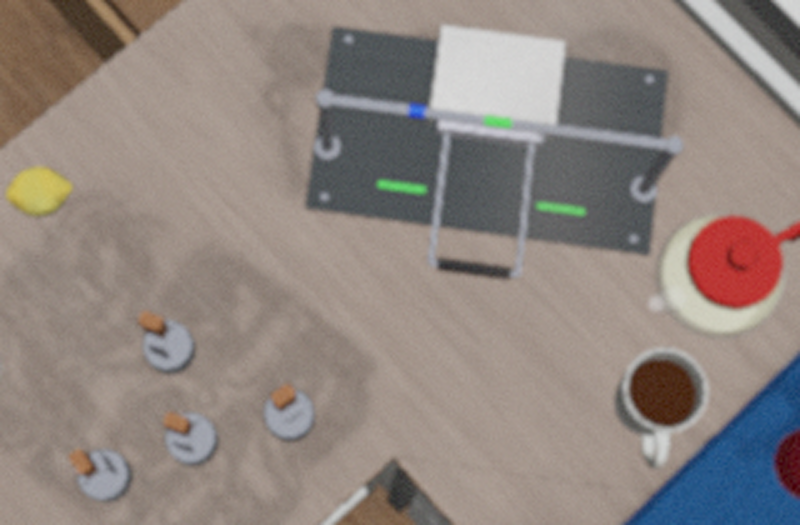

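Four candidates resemble the infuser in the top view: grips at about (241,259), (212,314), (251,298) and (294,289). Their distances from the base are about 0.48, 0.40, 0.38 and 0.37 m, so the one at (241,259) is meant. In the crop it is the infuser nearest the lemon. The rack is at (378,185), with the blue ring at (347,174), the green band at (379,178), the green lines at (341,205) and (404,213), and the handle at (370,237).

```bash
cat > meas.py <<'E'
from h import *
from scipy.optimize import least_squares
def blob(im,kind,near=None,box=None):
    h=cv2.cvtColor(im,cv2.COLOR_RGB2HSV); H,S,V=[h[...,i].astype(int) for i in range(3)]
    k={'green':(H>50)&(H<75)&(S>130)&(V>110),'blue':(H>108)&(H<128)&(S>140)&(V>80),'orange':(H<16)&(S>110)&(V>80)}[kind]
    n,l,s,c=cv2.connectedComponentsWithStats(k.astype(np.uint8),connectivity=8)
    return [(c[i],s[i,4],s[i,:4]) for i in range(1,n) if s[i,4]>=6 and (near is None or np.hypot(*(c[i]-near))<near_r)]
near_r=14
E
python3 - <<'E'
from meas import *
obs={}
for n in ['top','side']:
    im=cv2.cvtColor(cv2.imread(f'pics/{n}0.png'),cv2.COLOR_BGR2RGB)
    pts=dict(top=dict(green=[(379,178),(341,205),(404,213)],blue=[(347,174)],orange=[(241,259)]),
             side=dict(green=[(398,226),(361,269),(407,302)],blue=[(376,212)],orange=[(245,210)]))[n]
    for k in pts:
        for i,p in enumerate(pts[k]):
            b=blob(im,k,np.array(p)); print(n,k,i,[(np.round(c,1),a) for c,a,_ in b])
            if b: obs[n,k,i]=max(b,key=lambda x:x[1])[0]
    h={'top':(370,237.3),'side':(359,284)}[n]; obs[n,'h',0]=np.array(h)
M={n:model(n) for n in ['top','side']}
def loc(v,k,i):
    yaw,x,y,ym,xl=v
    p={('green',0):(0,ym,.16),('blue',0):(0,.08,.16),('h',0):(-.12,0,.045)}.get((k,i))
    c,s=np.cos(yaw),np.sin(yaw); return np.array([x+c*p[0]-s*p[1],y+s*p[0]+c*p[1],p[2]])
def world(v,p): c,s=np.cos(v[0]),np.sin(v[0]); return np.array([v[1]+c*p[0]-s*p[1],v[2]+s*p[0]+c*p[1],p[2]])
def res(v):
    r=[]
    for (n,k,i),px in obs.items():
        if k=='orange': continue
        if k=='green' and i: # lines: only x constrained + symmetric spacing v[5]
            r+=list(proj(M[n],world(v,(v[4],(v[5] if i==1 else -v[5]),.005)))-px)
        else: r+=list(proj(M[n],loc(v[:5],k,i))-px)
    return r
s=least_squares(res,[0,.65,-.02,0,-.04,.08],loss='soft_l1'); np.save('rack.npy',s.x)
print(np.round(s.x,4)); print(list(obs),np.round(res(s.x),1))
print('blue/green tri',[np.round(tri([ray(M[n],obs[n,k,0]) for n in M]),4) for k in ('blue','green','orange')])
print('handle',world(s.x,(-.12,0,.045)))
E
```

```text
top green 0 [(array([378.1, 178.4]), np.int32(8))]
top green 1 [(array([346.2, 205.5]), np.int32(6))]
top green 2 []
top blue 0 [(array([346.2, 173.8]), np.int32(28))]
top orange 0 [(array([240.6, 258.9]), np.int32(45))]
side green 0 [(array([397.7, 225.3]), np.int32(37))]
side green 1 [(array([357. , 266.6]), np.int32(13)), (array([365.2, 272.4]), np.int32(16))]
side green 2 [(array([407.7, 302.5]), np.int32(49))]
side blue 0 [(array([375.9, 212.5]), np.int32(22))]
side orange 0 []
[-0.0509  0.6487 -0.0752  0.0051 -0.0311  0.0749]
[('top', 'green', 0), ('top', 'green', 1), ('top', 'blue', 0), ('top', 'orange', 0), ('top', 'h', 0), ('side', 'green', 0), ('side', 'green', 1), ('side', 'green', 2), ('side', 'blue', 0), ('side', 'h', 0)] [-0.6 -0.2 -1.3 -0.3  0.5  1.1  1.1 -0.1  0.9  0.2 -0.1 -0.1 -0.6 -2.
  1.2  1.1 -0.6  0.1]Traceback (most recent call last):
  File "<stdin>", line 28, in <module>
KeyError: ('side', 'orange', 0)
```

```bash
sed -i "s/(H>50)&(H<75)&(S>130)&(V>110)/(H>45)\&(H<80)\&(S>90)\&(V>80)/; s/(H<16)&(S>110)&(V>80)/((H<14)|(H>176))\&(S>95)\&(V>60)/" meas.py
cat > fit.py <<'E'
from meas import *
def world(v,p): c,s=np.cos(v[0]),np.sin(v[0]); return np.array([v[1]+c*p[0]-s*p[1],v[2]+s*p[0]+c*p[1],p[2]])
def pt(v,k,i):
    if k=='green' and i: return world(v,(v[4],v[5] if i==1 else -v[5],.005))
    return world(v,{'green':(0,v[3],.16),'blue':(0,.08,.16),'h':(-.12,0,.045)}[k])
E
python3 - <<'E'
from fit import *
obs={}
for n in ['top','side']:
    im=cv2.cvtColor(cv2.imread(f'pics/{n}0.png'),cv2.COLOR_BGR2RGB)
    pts=dict(top=dict(green=[(379,178),(341,205),(404,213)],blue=[(347,174)],orange=[(241,259)]),
             side=dict(green=[(398,226),(361,269),(407,302)],blue=[(376,212)],orange=[(245,210)]))[n]
    for k in pts:
        for i,p in enumerate(pts[k]):
            b=blob(im,k,np.array(p)); print(n,k,i,[(np.round(c,1),a,s) for c,a,s in b])
            if b: obs[n,k,i]=max(b,key=lambda x:x[1])[0]
    obs[n,'h',0]=np.array({'top':(370,237.3),'side':(359,284)}[n])
M={n:model(n) for n in ['top','side']}
res=lambda v:np.concatenate([pt(v,k,i)and 0 if 0 else proj(M[n],pt(v,k,i))-px for (n,k,i),px in obs.items() if k!='orange'])
s=least_squares(res,[0,.65,-.02,0,-.04,.08],loss='soft_l1'); np.save('rack.npy',s.x)
print(np.round(s.x,4)); print(np.round(res(s.x),1))
print('tri',[np.round(tri([ray(M[n],obs[n,k,0]) for n in M]),4) for k in ('blue','green','orange') if ('side',k,0) in obs])
print('handle',world(s.x,(-.12,0,.045)))
E
```

```text
top green 0 [(array([378.6, 178.4]), np.int32(32), array([374, 177,  10,   4], dtype=int32))]
top green 1 [(array([340.4, 204.4]), np.int32(82), array([331, 202,  20,   6], dtype=int32))]
top green 2 [(array([404., 213.]), np.int32(56), array([395, 211,  19,   5], dtype=int32))]
top blue 0 [(array([346.2, 173.8]), np.int32(28), array([344, 171,   6,   6], dtype=int32))]
top orange 0 [(array([240.5, 259. ]), np.int32(50), array([236, 255,  10,   9], dtype=int32))]
side green 0 [(array([398.1, 225.4]), np.int32(46), array([394, 222,  10,   8], dtype=int32))]
side green 1 [(array([357.1, 266.6]), np.int32(16), array([355, 265,   6,   4], dtype=int32)), (array([365. , 272.4]), np.int32(24), array([362, 270,   7,   6], dtype=int32))]
side green 2 [(array([407.8, 302.6]), np.int32(57), array([400, 297,  17,  12], dtype=int32))]
side blue 0 [(array([375.9, 212.5]), np.int32(22), array([373, 210,   7,   6], dtype=int32))]
side orange 0 [(array([245.2, 208.1]), np.int32(114), array([242, 199,   7,  19], dtype=int32))]
[-0.071   0.6484 -0.0748  0.0037 -0.0322  0.0831]
[-0.6 -0.1  1.1  0.4 -0.5 -0.4  0.4  0.6 -0.  -0.1  0.7  0.4 -2.2 -1.6
  0.4 -0.2  1.5  0.9 -1.5 -0.4]
tri [array([0.6533, 0.0071, 0.1623]), array([ 0.6468, -0.0718,  0.1622]), array([0.4323, 0.2451, 0.1477])]
handle [ 0.52872467 -0.06629394  0.045     ]
```

```bash
cat >> fit.py <<'E'
def go(p,yaw=None):
    """shift in tool axes (cm) from the present TCP to p, and turn so tool y lies along yaw+90 (mod 180)"""
    o=readout.get_obs(); Rt=rot(o['tool_rot'])
    t=0
    if yaw is not None:
        c=R.from_matrix(Rt); ya=np.arctan2(Rt[1,1],Rt[0,1]); d=(yaw-ya+np.pi/2)%np.pi-np.pi/2; t=-np.degrees(d)
    print('t',o['t'],'tcp',np.round(o['eef_pos'],4),'shift cm',np.round(Rt.T@(np.array(p)-o['eef_pos'])*100,2),'turn deg',np.round(t,2),'tool y ang',np.round(np.degrees(np.arctan2(Rt[1,1],Rt[0,1])),2),'q7',np.round(o['q'][6],3),'F',np.round(o['contact_force'],1),'w',np.round(o['gripper_width'],3))
E
python3 - <<'E'
from fit import *
o=readout.get_obs(); print(np.round(rot(o['tool_rot']),3)); m=model('wrist'); print(m, np.round(rot(m['orientation']),2))
go([.42,.25,.30],0)
E
```

```text
[[-0.893  0.449 -0.   ]
 [ 0.449  0.893  0.   ]
 [ 0.     0.    -1.   ]]
{'vfov': 65.70646984690485, 'cx': 323.80615287603877, 'cy': 244.3535355156553, 'xyz': array([0.22952747, 0.63918305, 0.37473056]), 'orientation': array([0.13757155, 0.84013843, 0.51780644, 0.08436807]), 'fish': True} [[ 0.45  0.85  0.28]
 [ 0.89 -0.43 -0.14]
 [-0.    0.32 -0.95]]
t 0.8 tcp [0.3031 0.6031 0.2313] shift cm [-26.3  -26.3   -6.87] turn deg 63.31 tool y ang 63.31 q7 -0.083 F [0.2 0.4 0.1] w 0.999
```

Emit:
drive_tool(series=[[-3.2,-3.2,-1.2,0,-1],[-3.2,-3.2,-1.2,0,-1],[-3.2,-3.2,-1.2,0,-1],[-3.2,-3.2,-1.2,0,-1],[-3.2,-3.2,-1,0,-1],[-3.2,-3.2,-1,0,-1],[-3.2,-3.2,0,0,-1],[-3.2,-3.2,0,0,-1]])

```text
t: 1.6
eef_pos: [0.4175, 0.2577, 0.3]
tool_rot: [0.0, 0.231, 0.973, 0.001]
contact_force: [0.9, 0.5, -0.5]
gripper_width: 0.996
grasp_force: 0.0
```

Emit:
drive_tool(series=[[0,0,0,8,-1],[0,0,0,8,-1],[0,0,0,8,-1],[0,0,0,8,-1],[0,0,0,8,-1],[0,0,0,8,-1],[0,0,0,8,-1],[0,0,0,7,-1]])

```text
t: 2.4
eef_pos: [0.4169, 0.2594, 0.2995]
tool_rot: [-0.0, 0.707, 0.707, 0.0]
contact_force: [-0.2, 0.1, 0.3]
gripper_width: 1.004
grasp_force: 0.0
```

```bash
python3 - <<'E'
from fit import *
go([.43,.245,.25],0)
m,im=shot('wrist','w1.png')
np.savez('w1.npz',**{k:v for k,v in m.items()})
for d in imaging.cut_out('infuser_grip','wrist'): print(np.round(d['conf'],2),np.round(d['centre'],1),d['mask'].sum(),[np.round(atz(m,d['centre'],z),3)for z in (.1,.15)])
print(proj(m,[.432,.245,.17]), [(np.round(c,1),a,s) for c,a,s in blob(im,'orange')])
E
```

```text
t 2.4 tcp [0.4169 0.2594 0.2995] shift cm [-1.44  1.31  4.95] turn deg -0.01 tool y ang -0.01 q7 -0.654 F [-0.2  0.1  0.3] w 1.004
0.97 [249.  245.7] 2750 [array([0.343, 0.224, 0.1  ]), array([0.353, 0.241, 0.15 ])]
0.84 [209.2 171. ] 2762 [array([0.307, 0.299, 0.1  ]), array([0.323, 0.305, 0.15 ])]
0.76 [284.4 325.9] 2740 [array([0.374, 0.133, 0.1  ]), array([0.38 , 0.163, 0.15 ])]
0.43 [504.1 340.1] 8108 [array([0.633, 0.104, 0.1  ]), array([0.601, 0.138, 0.15 ])]
[343.85010616 248.92230746] [(array([516.7,  23.3]), np.int32(2966), array([459,   0, 113,  69], dtype=int32)), (array([630.7,   5.3]), np.int32(11), array([629,   3,   5,   5], dtype=int32)), (array([626.9,  10. ]), np.int32(7), array([626,   8,   3,   5], dtype=int32)), (array([604.4, 109.5]), np.int32(7589), array([544,   8,  96, 196], dtype=int32)), (array([619.7,  16.7]), np.int32(24), array([615,  11,  10,  11], dtype=int32)), (array([611.1,  26.1]), np.int32(7), array([610,  25,   4,   4], dtype=int32)), (array([604.8,  32.3]), np.int32(13), array([602,  30,   7,   6], dtype=int32)), (array([600.7,  37.8]), np.int3
[... 1773 characters left out ...]
p.int32(7), array([284, 359,   3,   7], dtype=int32)), (array([280.5, 368. ]), np.int32(6), array([280, 366,   2,   5], dtype=int32)), (array([284.9, 370.4]), np.int32(8), array([284, 367,   2,   7], dtype=int32)), (array([272.7, 378.4]), np.int32(285), array([261, 369,  24,  20], dtype=int32)), (array([250.6, 376.6]), np.int32(13), array([247, 373,   9,   8], dtype=int32)), (array([241.2, 384.3]), np.int32(12), array([237, 381,   9,   8], dtype=int32)), (array([232.2, 391.5]), np.int32(8), array([230, 390,   6,   4], dtype=int32)), (array([220.1, 401.3]), np.int32(12), array([215, 397,  11,  10], dtype=int32)), (array([584.4, 413.5]), np.int32(13), array([582, 412,   6,   4], dtype=int32))]
```

View pics/w1.png

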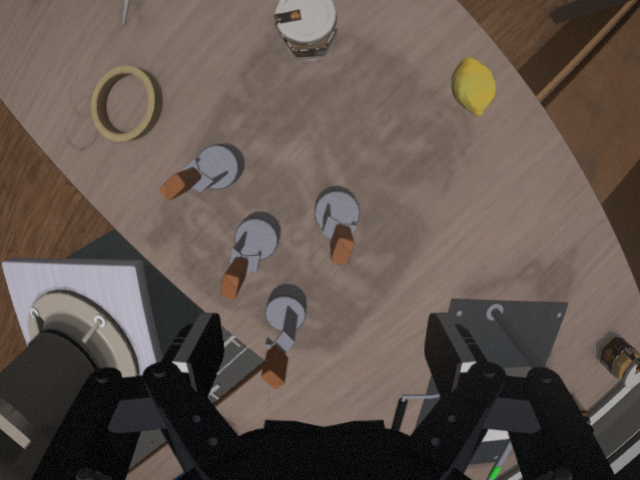

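The wrist picture shows the chosen infuser's grip at (342,245) with its cylinder at (337,212). The look-alikes' grips are at (232,278), (177,184) and (273,372). The projection of my stereo estimate, (344,249), confirms the choice.

```bash
cat > grip.py <<'E'
from fit import *
from scipy.optimize import minimize
def box(x,y,yaw,z0,z1):
    c,s=np.cos(yaw),np.sin(yaw)
    return np.array([[x+c*a-s*b,y+s*a+c*b,z] for a in(-.007,.007) for b in(-.011,.011) for z in(z0,z1)])
def sil(m,P,S=8):
    p=np.array([proj(m,q) for q in P]); h=cv2.convexHull((p*S).astype(np.float32)); return p,h/S
def fitbox(m,mask,x0,z0=.124,z1=.170):
    ys,xs=np.nonzero(mask); ox,oy=xs.min()-15,ys.min()-15; w,h=xs.max()-ox+15,ys.max()-oy+15
    S=4; M=cv2.resize(mask[oy:oy+h,ox:ox+w].astype(np.float32),None,fx=S,fy=S)
    def cost(v):
        _,hl=sil(m,box(v[0],v[1],v[2],z0,z1)); I=np.zeros(M.shape,np.float32)
        cv2.fillConvexPoly(I,np.round((hl.reshape(-1,2)-[ox,oy]+.5)*S*16).astype(np.int32),1,shift=4)
        return np.abs(I-M).sum()/M.sum()
    best=min((minimize(cost,[x0[0],x0[1],y],method='Nelder-Mead',options=dict(initial_simplex=[[x0[0]+a,x0[1]+b,y+c] for a,b,c in[(0,0,0),(.01,0,0),(0,.01,0),(0,0,.2)]],xatol=1e-5,fatol=1e-5)) for y in np.arange(-.6,.61,.2)),key=lambda r:r.fun)
    return best.x,best.fun
def omask(im,c):
    h=cv2.cvtColor(cv2.GaussianBlur(im,(3,3),0),cv2.COLOR_RGB2HSV); H,S,V=[h[...,i].astype(int) for i in range(3)]
    k=(((H<18)|(H>174))&(S>115)&(V>40)).astype(np.uint8); n,l=cv2.connectedComponents(k)
    cx,cy=int(round(c[0])),int(round(c[1])); return l==l[cy,cx]
E
python3 - <<'E'
from grip import *
m=dict(np.load('w1.npz')); m['fish']=True
im=cv2.cvtColor(cv2.imread('pics/w1.png'),cv2.COLOR_BGR2RGB)
k=omask(im,(342,245)); print(k.sum(),'cyl axis top', atz(m,(337,212),.045))
x,f=fitbox(m,k,(.432,.245)); print(np.round(x,4),np.degrees(x[2]),f)
for y in (-.4,-.2,0,.2):
    pass
hl=sil(m,box(*x,.124,.170))[0]
z=im.copy(); z=cv2.resize(z[180:300,280:400],(600,600),interpolation=cv2.INTER_CUBIC); 
for a,b in [(0,2),(2,6),(6,4),(4,0),(1,3),(3,7),(7,5),(5,1),(0,1),(2,3),(4,5),(6,7)]:
    cv2.line(z,*[tuple(int(v) for v in (hl[i]-[279.5,179.5])*5) for i in(a,b)],(0,255,0),1)
cv2.imwrite('pics/w1c.png',cv2.cvtColor(z,cv2.COLOR_RGB2BGR))
go([x[0],x[1],.131],x[2])
E
```

```text
423 cyl axis top [0.4310156  0.24433341 0.045     ]
[0.4319 0.2286 0.0923] 5.287749798917351 0.9067856073379517
t 2.5 tcp [0.4169 0.2594 0.2994] shift cm [-3.09  1.49 16.84] turn deg -5.03 tool y ang 0.26 q7 -0.65 F [-0.3  0.2 -0.1] w 1.001
```

View pics/w1c.png

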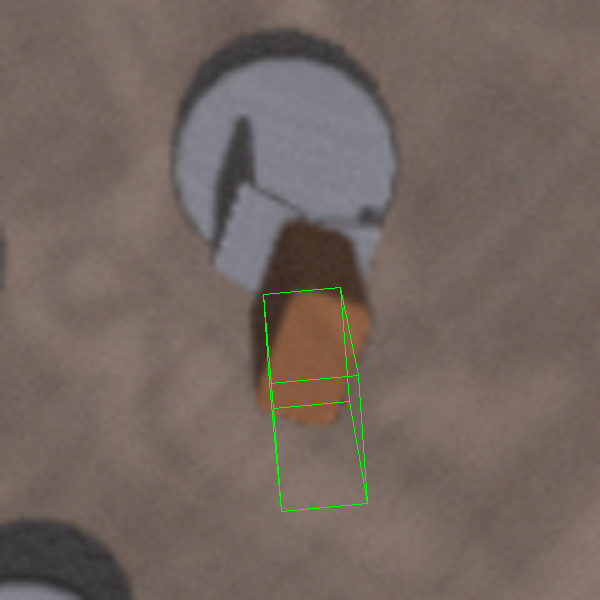

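```bash
python3 - <<'E'
s=open('grip.py').read(); i=s.index('def omask')
s=s[:i]+'''def omask(im,c):
    b=cv2.medianBlur(im,3).astype(float); k=(b[...,0]/(b[...,2]+3)>1.5).astype(np.uint8)
    k=cv2.morphologyEx(k,cv2.MORPH_OPEN,np.ones((3,3),np.uint8)); n,l=cv2.connectedComponents(k)
    return l==l[int(round(c[1])),int(round(c[0]))]
'''
open('grip.py','w').write(s)
E
python3 - <<'E'
from grip import *
m=dict(np.load('w1.npz')); m['fish']=True
im=cv2.cvtColor(cv2.imread('pics/w1.png'),cv2.COLOR_BGR2RGB)
k=omask(im,(342,250)); ys,xs=np.nonzero(k); print(k.sum(),xs.min(),xs.max(),ys.min(),ys.max())
x,f=fitbox(m,k,(.432,.245)); print(np.round(x,4),np.degrees(x[2]),f)
cor=np.array([(292,288),(372,318),(330,425),(262,400)])/5+[279.5,179.5]
w=np.array([atz(m,c,.170)[:2] for c in cor]); print('top face',w.mean(0),np.degrees([np.arctan2(*(w[1]-w[0])[::-1]),np.arctan2(*(w[2]-w[3])[::-1]),np.arctan2(*(w[0]-w[3])[::-1])-np.pi/2,np.arctan2(*(w[1]-w[2])[::-1])-np.pi/2]))
go([x[0],x[1],.131],x[2])
E
```

```text
650 331 353 226 264
[ 0.4308  0.2405 -0.1133] -6.494019154757843 0.3123828172683716
top face [0.43081807 0.24314272] [-21.34208341 -21.52479232 -13.71493809 -19.15987537]
t 2.5 tcp [0.4169 0.2594 0.2994] shift cm [-1.89  1.38 16.84] turn deg 6.75 tool y ang 0.26 q7 -0.65 F [-0.3  0.2 -0.1] w 1.001
```

Emit:
drive_tool(series=[[-0.8,0.7,0,0,-1],[-0.8,0.7,0,0,-1],[0,0,3,6.5,-1],[0,0,4,6.5,-1],[0,0,4,6.3,-1],[0,0,3.6,0,-1],[0,0,2,0,-1],[0,0,0,0,-1]])

```text
t: 3.3
eef_pos: [0.4299, 0.2413, 0.1308]
tool_rot: [0.0, 0.814, 0.581, -0.003]
contact_force: [0.2, -0.2, 0.5]
gripper_width: 1.0
grasp_force: 0.0
```

Emit:
drive_tool(series=[[0,0,0,0,0],[0,0,0,0,0.4],[0,0,0,0,0.6],[0,0,0,0,1],[0,0,0,0,1],[0,0,0,0,1],[0,0,0,0,1],[0,0,0,0,1]], squeeze=50)

```text
t: 4.1
eef_pos: [0.4316, 0.2439, 0.134]
tool_rot: [-0.0, 0.814, 0.581, 0.001]
contact_force: [-0.3, -0.2, 5.8]
gripper_width: 0.154
grasp_force: 49.8
```

```bash
python3 - <<'E'
from fit import *
v=np.load('rack.npy'); print(v)
go([.431,.2437,.2],0)
m,im=shot('wrist','w2.png')
E
```

```text
[-0.07099964  0.64842234 -0.07480674  0.00368269 -0.03218314  0.08305539]
t 4.1 tcp [0.4316 0.2439 0.134 ] shift cm [-0.03 -0.04 -6.6 ] turn deg -18.98 tool y ang -18.98 q7 -0.854 F [-0.3 -0.2  5.8] w 0.154
```

View pics/w2.png

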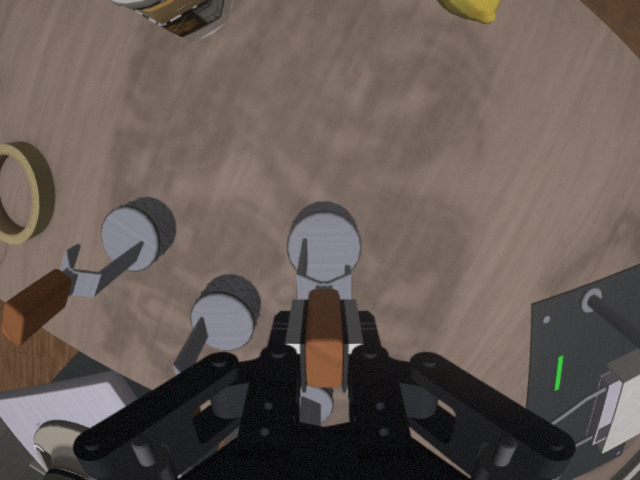

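The infuser is held squarely: the grip at (323,345) is between the pads, and the opening of about 13 mm matches it. Next I lift it and carry it to the robot's side of the rail.

Emit:
drive_tool(series=[[0,0,-2,0,1],[0,0,-3.5,0,1],[0,0,-3.6,0,1],[-2,3,0,0,1],[-2.5,3.5,0,0,1],[-2.5,3.5,0,0,1],[-2.5,3.6,0,0,1],[-2.2,3.5,0,0,1]])

```text
t: 4.95
eef_pos: [0.5548, 0.0753, 0.2239]
tool_rot: [-0.0, 0.814, 0.581, -0.001]
contact_force: [1.2, 0.8, -0.9]
gripper_width: 0.156
grasp_force: 49.2
```

Emit:
drive_tool(series=[[-1.5,2,0,0,1],[-0.5,1,0,0,1],[0,0,0,-5,1],[0,0,0,-5,1],[0,0,0,-5,1],[0,0,0,0,1],[0,0,0,0,1]])

```text
t: 5.65
eef_pos: [0.576, 0.0494, 0.224]
tool_rot: [-0.0, 0.732, 0.682, -0.0]
contact_force: [0.2, -0.1, -2.5]
gripper_width: 0.157
grasp_force: 49.2
```

```bash
python3 - <<'E'
from fit import *
v=np.load('rack.npy'); 
go(world(v,(-.08,.122,.225)),v[0])
for n,f in (('wrist','w3.png'),('side','side3.png'),('top','top3.png')):
    m,im=shot(n,f); np.savez(f[:-4]+'.npz',**m)
    for k in ('green','blue'): print(n,k,[(np.round(c,1),a) for c,a,_ in blob(im,k) if a>15])
    print([np.round(proj(m,world(v,p)),0) for p in ((0,v[3],.16),(0,.08,.16),(v[4],v[5],.005),(v[4],-v[5],.005),(-.12,0,.045),(0,.17,.16),(0,-.17,.16))])
E
```

```text
t 5.65 tcp [0.576  0.0494 0.224 ] shift cm [ 0.33  0.11 -0.1 ] turn deg 0.01 tool y ang -4.06 q7 -0.133 F [ 0.2 -0.1 -2.5] w 0.157
wrist green [(array([371.2, 238. ]), np.int32(334))]
wrist blue [(array([446.2, 319.7]), np.int32(315))]
[array([431., 401.]), array([447., 316.]), array([372., 240.]), array([364., 370.]), array([286., 330.]), array([463., 180.]), array([401., 514.])]
side green [(array([398.1, 225.4]), np.int32(46)), (array([357.1, 266.6]), np.int32(16)), (array([365. , 272.4]), np.int32(24)), (array([407.8, 302.6]), np.int32(57))]
side blue [(array([375.8, 212.5]), np.int32(21)), (array([362.4, 435.6]), np.int32(2345)), (array([366.7, 403.2]), np.int32(989))]
[array([399., 226.]), array([377., 213.]), array([363., 271.]), array([408., 302.]), array([358., 284.]), array([354., 200.]), array([454., 258.])]
top green [(array([378.6, 178.4]), np.int32(34)), (array([403.8, 213. ]), np.int32(56))]
top blue [(array([506.2, 359.7]), np.int32(574)), (array([480.4, 358.1]), np.int32(141))]
[array([378., 178.]), array([347., 174.]), array([341., 205.]), array([404., 213.]), array([370., 237.]), array([310., 170.]), array([450., 187.])]
```

View pics/w3.png

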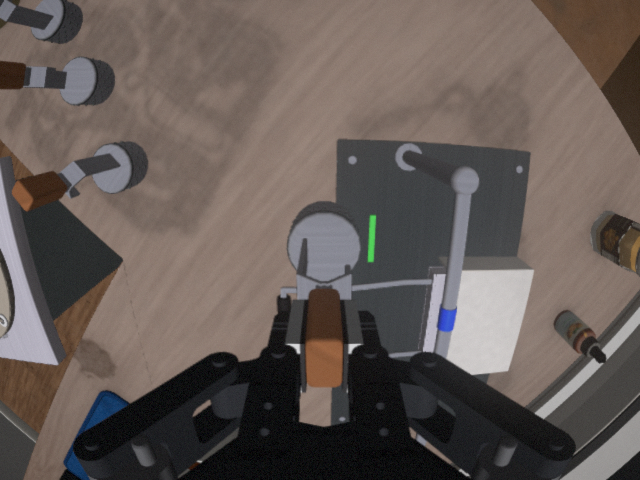

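```bash
cat > refit.py <<'E'
from fit import *
M={n:{**dict(np.load(n+'3.npz')),'fish':n=='w'} for n in ('w','side','top')}
O=[('top','green',0,(378.6,178.4),1),('top','green',1,(340.4,204.4),1),('top','green',2,(404,213),1),('top','blue',0,(346.2,173.8),1),
('side','green',0,(398.1,225.4),1),('side','green',1,(361.2,270),1),('side','green',2,(407.8,302.6),1),('side','blue',0,(375.9,212.5),1),
('w','green',1,(371.2,238),.5),('w','blue',0,(446.2,319.7),.5)]
res=lambda v:np.concatenate([w*(proj(M[n],pt(v,k,i))-px) for n,k,i,px,w in O]+[.4*(proj(M['w'],world(v,(0,.17,.163)))-(465,181))])
s=least_squares(res,np.load('rack.npy'),loss='soft_l1'); np.save('rack.npy',s.x)
print(np.round(s.x,4)); print(np.round(res(s.x).reshape(-1,2),1).tolist())
E
python3 - <<'E'
from refit import *
v=s.x; go(world(v,(0,.122,.225)),v[0])
E
```

```text
[-0.0782  0.6475 -0.0745  0.0032 -0.0324  0.085 ]
[[-0.6, 0.3], [0.1, 0.5], [-0.0, 0.3], [0.2, 0.7], [0.5, 0.5], [0.8, 0.4], [0.3, 0.3], [1.3, 0.9], [0.1, -0.3], [0.1, -2.1], [-0.0, -0.3]]
t 5.8 tcp [0.5763 0.0489 0.2242] shift cm [ 0.39  8.07 -0.08] turn deg 0.44 tool y ang -4.04 q7 -0.132 F [ 0.3 -0.6 -1.3] w 0.158
```

Emit:
drive_tool(series=[[0.3,0,0,0.4,1],[0,2,0,0,1],[0,2.5,0,0,1],[0,2.2,0,0,1],[0,1.3,0,0,1],[0,0,0,0,1],[0,0,0,0,1]])

```text
t: 6.5
eef_pos: [0.656, 0.0456, 0.2238]
tool_rot: [-0.0, 0.734, 0.679, -0.0]
contact_force: [-0.0, -0.3, -1.6]
gripper_width: 0.157
grasp_force: 49.4
```

Emit:
drive_tool(series=[[0,0,1,0,1],[0,0,1.2,0,1],[0,0,0.8,0,1],[0,0,0.3,0,1],[0,0,0,0,1]])

```text
t: 7.0
eef_pos: [0.6558, 0.0454, 0.1904]
tool_rot: [-0.0, 0.734, 0.68, -0.001]
contact_force: [-0.3, -1.2, -1.0]
gripper_width: 0.152
grasp_force: 49.4
```

```bash
python3 - <<'E'
from fit import *
v=np.load('rack.npy'); go(world(v,(0,.122,.186)),v[0])
m,im=shot('side','side4.png')
cv2.imwrite('pics/side4c.png',cv2.cvtColor(cv2.resize(im[140:320,300:500],(800,720),interpolation=cv2.INTER_CUBIC)[:600],cv2.COLOR_RGB2BGR))
E
```

```text
t 7.0 tcp [0.6558 0.0454 0.1904] shift cm [0.18 0.11 0.44] turn deg 0.09 tool y ang -4.39 q7 -0.074 F [-0.3 -1.2 -1. ] w 0.152
```

View pics/side4c.png

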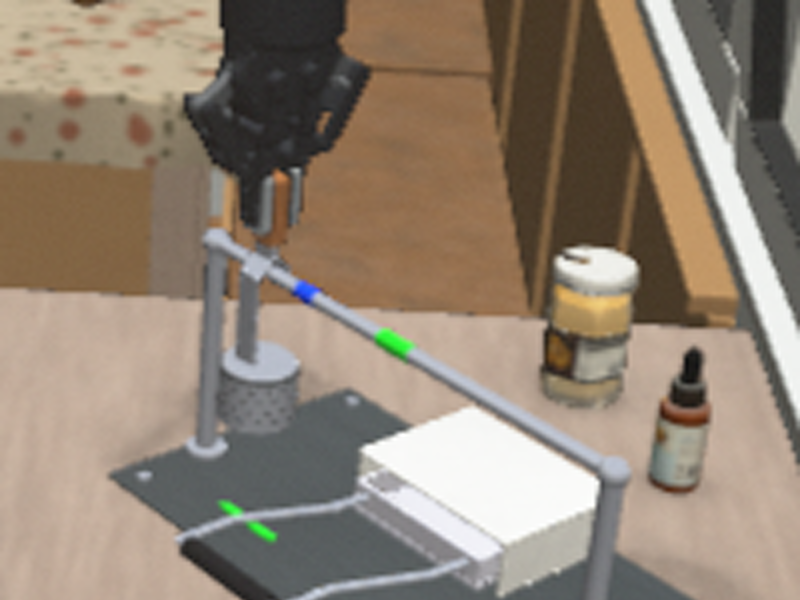

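The side view shows the hook over the rail between the left post and the blue ring. Next I seat it.

Emit:
drive_tool(series=[[0,0.1,0.2,0,1],[0,0,0.1,0,1],[0,0,0.1,0,1],[0,0,0,0,1]])

```text
t: 7.45
eef_pos: [0.6574, 0.0453, 0.1872]
tool_rot: [-0.0, 0.734, 0.68, -0.0]
contact_force: [0.2, -0.1, -2.4]
gripper_width: 0.159
grasp_force: 49.4
```

Emit:
drive_tool(series=[[0,0,0.1,0,1],[0,0,0.1,0,1],[0,0,0,0,1]])

```text
t: 7.75
eef_pos: [0.6576, 0.0454, 0.1862]
tool_rot: [-0.0, 0.734, 0.679, 0.0]
contact_force: [-3.2, -0.2, 4.1]
gripper_width: 0.159
grasp_force: 50.4
```

Emit:
drive_tool(series=[[0,-0.1,0,0,1],[-0.8,0,0,0,1],[-1.2,0,0,0,1],[-1.2,0,0,0,1],[0,0,0,0,1]])

```text
t: 8.25
eef_pos: [0.6546, 0.0123, 0.1861]
tool_rot: [0.001, 0.734, 0.679, 0.001]
contact_force: [0.1, -1.0, 5.1]
gripper_width: 0.157
grasp_force: 50.3
```

```bash
python3 - <<'E'
from fit import *
v=np.load('rack.npy'); go(world(v,(0,v[3],.186)),v[0])
E
```

```text
t 8.25 tcp [0.6546 0.0123 0.1861] shift cm [-8.39 -0.03  0.01] turn deg 0.0 tool y ang -4.48 q7 -0.022 F [ 0.1 -1.   5.1] w 0.157
```

Emit:
drive_tool(series=[[-1.2,0,0,0,1],[-1.3,0,0,0,1],[-1.3,0,0,0,1],[-1.3,0,0,0,1],[-1.3,0,0,0,1],[-1.2,0,0,0,1],[-0.8,0,0,0,1],[0,0,0,0,1]])

```text
t: 9.05
eef_pos: [0.6481, -0.0695, 0.186]
tool_rot: [-0.0, 0.734, 0.68, 0.001]
contact_force: [-0.7, 3.7, 5.7]
gripper_width: 0.156
grasp_force: 50.6
```

```bash
python3 - <<'E'
from fit import *
v=np.load('rack.npy'); go(world(v,(0,v[3],.186)),v[0])
C=[]
for n,b in (('side',(350,200,440,260)),('top',(340,150,420,210)),('wrist',(270,230,430,350))):
    m,im=shot(n,n+'5.png'); x0,y0,x1,y1=b; C.append(cv2.resize(im[y0:y1,x0:x1],(400,300),interpolation=cv2.INTER_CUBIC))
    print(n,[(np.round(c,1),a,s) for c,a,s in blob(im,'green') if a>3], np.round(proj(m,world(v,(0,v[3],.167))),1))
C.append(np.zeros_like(C[0])); I=np.vstack([np.hstack(C[:2]),np.hstack(C[2:])])
cv2.imwrite('pics/c5.png',cv2.cvtColor(I,cv2.COLOR_RGB2BGR))
E
```

```text
t 9.05 tcp [ 0.6481 -0.0695  0.186 ] shift cm [-0.18 -0.02  0.  ] turn deg 0.1 tool y ang -4.38 q7 0.111 F [-0.7  3.7  5.7] w 0.156
side [(array([400.6, 226.8]), np.int32(17), array([399, 225,   5,   5], dtype=int32)), (array([357.1, 266.6]), np.int32(16), array([355, 265,   6,   4], dtype=int32)), (array([365. , 272.4]), np.int32(24), array([362, 270,   7,   6], dtype=int32)), (array([407.8, 302.6]), np.int32(57), array([400, 297,  17,  12], dtype=int32))] [398.9 223.2]
top [(array([339.1, 204.2]), np.int32(72), array([331, 202,  17,   6], dtype=int32)), (array([408.5, 213.6]), np.int32(29), array([404, 212,  10,   4], dtype=int32))] [378.3 177.7]
wrist [(array([285.5, 126.1]), np.int32(469), array([282,  97,   8,  59], dtype=int32)), (array([324.1, 279. ]), np.int32(51), array([313, 276,  23,   6], dtype=int32)), (array([288.9, 295.8]), np.int32(184), array([286, 283,   7,  28], dtype=int32))] [324.4 299.3]
```

View pics/c5.png

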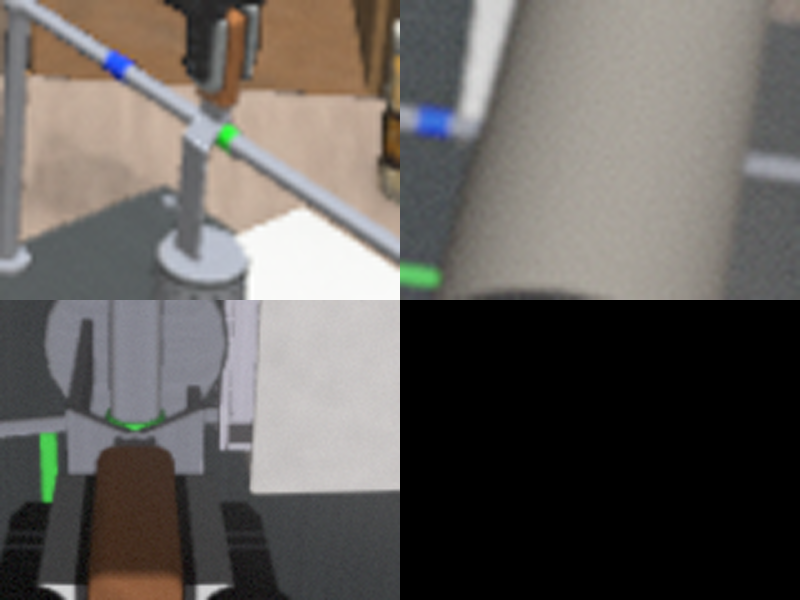

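```bash
python3 - <<'E'
from fit import *
v=np.load('rack.npy'); m=model('wrist'); im=cv2.cvtColor(cv2.imread('pics/wrist5.png'),cv2.COLOR_BGR2RGB)
h=cv2.cvtColor(im,cv2.COLOR_RGB2HSV)
for c in (316,320,324,328,332): print(c,[(r,int(h[r,c,1])) for r in range(270,284)])
c,s=np.cos(v[0]),np.sin(v[0])
toR=lambda p:np.round([c*(p[0]-v[1])+s*(p[1]-v[2]),-s*(p[0]-v[1])+c*(p[1]-v[2])],4)
for r in (276,278,279,280): print(r,'left end y',toR(atz(m,(324,r),.165)))
print('tcp',toR(readout.get_obs()['eef_pos']))
ms=model('side'); print([ (y,np.round(proj(ms,world(v,(0,y,.16))),1)) for y in (-.012,-.01,-.008,.016)])
o=cv2.cvtColor(cv2.imread('pics/side0.png'),cv2.COLOR_BGR2HSV)
print('side H', [(x,[int(o[y,x,1]) for y in range(219,233)]) for x in range(391,407)])
E
```

```text
316 [(270, 13), (271, 18), (272, 11), (273, 17), (274, 18), (275, 18), (276, 21), (277, 41), (278, 121), (279, 122), (280, 18), (281, 6), (282, 13), (283, 19)]
320 [(270, 21), (271, 19), (272, 21), (273, 19), (274, 19), (275, 22), (276, 22), (277, 22), (278, 37), (279, 123), (280, 152), (281, 65), (282, 14), (283, 14)]
324 [(270, 21), (271, 19), (272, 16), (273, 18), (274, 21), (275, 23), (276, 21), (277, 20), (278, 22), (279, 108), (280, 156), (281, 152), (282, 69), (283, 13)]
328 [(270, 19), (271, 22), (272, 19), (273, 21), (274, 19), (275, 18), (276, 19), (277, 18), (278, 35), (279, 120), (280, 134), (281, 29), (282, 13), (283, 11)]
332 [(270, 13), (271, 13), (272, 15), (273, 15), (274, 15), (275, 13), (276, 10), (277, 42), (278, 108), (279, 111), (280, 19), (281, 10), (282, 16), (283, 19)]
276 left end y [-0.0002  0.0147]
278 left end y [-0.0002  0.0137]
279 left end y [-0.0002  0.0132]
280 left end y [-0.0002  0.0126]
tcp [0.0002 0.005 ]
[(-0.012, array([403.1, 228.4])), (-0.01, array([402.5, 228.1])), (-0.008, array([401.9, 227.8])), (0.016, array([394.9, 223.7]))]
side H [(391
[... 369 characters left out ...]
119, 51, 50, 50, 51, 50]), (397, [52, 51, 51, 122, 185, 208, 211, 202, 187, 80, 52, 53, 53, 51]), (398, [51, 52, 52, 50, 152, 196, 209, 209, 196, 159, 53, 53, 52, 51]), (399, [50, 51, 51, 52, 88, 168, 204, 208, 202, 192, 81, 51, 50, 49]), (400, [52, 51, 52, 54, 52, 122, 184, 211, 207, 192, 150, 50, 51, 51]), (401, [51, 50, 52, 52, 50, 61, 159, 203, 183, 119, 94, 78, 49, 52]), (402, [51, 50, 52, 53, 49, 49, 121, 162, 108, 23, 9, 5, 48, 53]), (403, [49, 52, 50, 51, 51, 52, 56, 95, 33, 21, 15, 9, 37, 51]), (404, [52, 52, 51, 51, 50, 53, 50, 42, 10, 23, 18, 11, 2, 48]), (405, [50, 50, 52, 53, 53, 53, 50, 50, 18, 16, 23, 16, 12, 30]), (406, [49, 51, 53, 49, 50, 50, 52, 52, 42, 4, 22, 21, 13, 7])]
```

Emit:
drive_tool(series=[[-0.1,0,0,0,1],[-0.1,0,0,0,1],[-0.1,0,0,0,1],[0,0,0,0,1],[0,0,0,0,1]])

```text
t: 9.7
eef_pos: [0.6482, -0.0699, 0.186]
tool_rot: [-0.001, 0.733, 0.68, 0.002]
contact_force: [-1.1, 5.8, 6.7]
gripper_width: 0.154
grasp_force: 50.7
```

```bash
python3 - <<'E'
from fit import *
v=np.load('rack.npy'); go(world(v,(0,.002,.186)),v[0])
m,im=shot('wrist','wrist6.png'); h=cv2.cvtColor(im,cv2.COLOR_RGB2HSV)
print([(r,int(h[r,324,1])) for r in range(270,288)])
c,s=np.cos(v[0]),np.sin(v[0]); toR=lambda p:np.round([c*(p[0]-v[1])+s*(p[1]-v[2]),-s*(p[0]-v[1])+c*(p[1]-v[2])],4)
print([(r,toR(atz(m,(324,r),.165))[1],toR(atz(m,(324,r),.167))[1]) for r in (274,276,278,280,282)],toR(readout.get_obs()['eef_pos']))
E
```

```text
t 9.7 tcp [ 0.6482 -0.0699  0.186 ] shift cm [-0.26 -0.03  0.  ] turn deg 0.23 tool y ang -4.25 q7 0.116 F [-1.1  5.8  6.7] w 0.154
[(270, 21), (271, 19), (272, 19), (273, 21), (274, 21), (275, 18), (276, 16), (277, 20), (278, 53), (279, 142), (280, 159), (281, 130), (282, 29), (283, 13), (284, 14), (285, 10), (286, 4), (287, 27)]
[(274, np.float64(0.0154), np.float64(0.0163)), (276, np.float64(0.0144), np.float64(0.0153)), (278, np.float64(0.0133), np.float64(0.0142)), (280, np.float64(0.0123), np.float64(0.0132)), (282, np.float64(0.0112), np.float64(0.0121))] [0.0002 0.0046]
```

Emit:
drive_tool(series=[[-0.1,0,-0.1,0,1],[-0.1,0,0,0,1],[0,0,0,0,1],[0,0,0,0,1]])

```text
t: 10.15
eef_pos: [0.6475, -0.0755, 0.1862]
tool_rot: [0.0, 0.734, 0.679, 0.0]
contact_force: [2.9, 1.7, -0.7]
gripper_width: 0.157
grasp_force: 49.7
```

```bash
cat > chk.py <<'E'
from fit import *
v=np.load('rack.npy'); go(world(v,(0,.002,.186)),v[0])
m,im=shot('wrist','wrist7.png'); h=cv2.cvtColor(im,cv2.COLOR_RGB2HSV)
print([(r,int(h[r,324,1])) for r in range(270,288)])
c,s=np.cos(v[0]),np.sin(v[0]); toR=lambda p:np.round([c*(p[0]-v[1])+s*(p[1]-v[2]),-s*(p[0]-v[1])+c*(p[1]-v[2])],4)
print([(r,toR(atz(m,(324,r),.165))[1],toR(atz(m,(324,r),.167))[1]) for r in (272,276,280,284)],toR(readout.get_obs()['eef_pos']))
E
python3 chk.py
```

```text
t 10.15 tcp [ 0.6475 -0.0755  0.1862] shift cm [ 0.3  -0.01  0.02] turn deg 0.08 tool y ang -4.41 q7 0.119 F [ 2.9  1.7 -0.7] w 0.157
[(270, 157), (271, 156), (272, 158), (273, 160), (274, 156), (275, 157), (276, 158), (277, 158), (278, 157), (279, 160), (280, 162), (281, 150), (282, 67), (283, 11), (284, 16), (285, 21), (286, 15), (287, 11)]
[(272, np.float64(0.0107), np.float64(0.0115)), (276, np.float64(0.0086), np.float64(0.0095)), (280, np.float64(0.0065), np.float64(0.0074)), (284, np.float64(0.0043), np.float64(0.0053))] [ 0.0001 -0.001 ]
```

```bash
cat >> chk.py <<'E'
g=[r for r in range(255,283) if h[r,324,1]>85]; print('green rows',g[0],g[-1],'left end y',toR(atz(m,(324,g[0]-.5),.165)),'hook edge y',toR(atz(m,(324,g[-1]+.7),.167)))
E
python3 chk.py | tail -1
```

```text
green rows 268 281 left end y [-0.0004  0.013 ] hook edge y [-0.0004  0.0065]
```

Emit:
drive_tool(series=[[0.1,0,0,0,1],[0.1,0,0,0,1],[0,0,0,0,1],[0,0,0,0,1]])

```text
t: 10.65
eef_pos: [0.6474, -0.0741, 0.1864]
tool_rot: [0.0, 0.734, 0.679, -0.0]
contact_force: [3.0, -2.4, 0.4]
gripper_width: 0.157
grasp_force: 49.6
```

```bash
python3 chk.py
```

```text
t 10.65 tcp [ 0.6474 -0.0741  0.1864] shift cm [0.17 0.02 0.04] turn deg 0.05 tool y ang -4.43 q7 0.116 F [ 3.  -2.4  0.4] w 0.157
[(270, 140), (271, 157), (272, 159), (273, 154), (274, 158), (275, 159), (276, 159), (277, 159), (278, 156), (279, 161), (280, 160), (281, 155), (282, 92), (283, 11), (284, 13), (285, 16), (286, 0), (287, 4)]
[(272, np.float64(0.0119), np.float64(0.0127)), (276, np.float64(0.0098), np.float64(0.0107)), (280, np.float64(0.0077), np.float64(0.0086)), (284, np.float64(0.0055), np.float64(0.0065))] [-0.0002  0.0004]
green rows 270 282 left end y [-0.0006  0.0132] hook edge y [-0.0006  0.0072]
```

Emit:
drive_tool(series=[[0,0.1,0.05,0,1],[0,0,0,0,1],[0,0,0,0,0.6],[0,0,0,0,0.3],[0,0,0,0,0],[0,0,0,0,-0.3],[0,0,0,0,-0.6],[0,0,0,0,-0.6]])

```text
t: 11.5
eef_pos: [0.6483, -0.0732, 0.1857]
tool_rot: [-0.0, 0.734, 0.68, -0.0]
contact_force: [0.1, 0.2, 0.1]
gripper_width: 0.801
grasp_force: 0.0
```

Emit:
drive_tool(series=[[0,0,-2,0,-0.6],[0,0,-4,0,-0.6],[0,0,-4,0,-0.6],[-4,0,0,0,-0.6],[-4,0,0,0,-0.6],[0,0,0,0,-0.6],[0,0,0,0,-0.6]])

```text
t: 12.2
eef_pos: [0.6418, -0.1545, 0.2858]
tool_rot: [0.0, 0.735, 0.678, -0.0]
contact_force: [0.2, 0.5, -0.4]
gripper_width: 0.799
grasp_force: 0.0
```

```bash
python3 - <<'E'
from fit import *
v=np.load('rack.npy'); go(world(v,(-.12,0,.1)),v[0])
C=[]
for n,b in (('side',(350,200,440,260)),('top',(340,150,420,210)),('wrist',None)):
    m,im=shot(n,n+'8.png'); np.savez(n+'8.npz',**m)
    p=proj(m,world(v,(0,0,.165)))
    if b is None: x0,y0=int(p[0])-60,int(p[1])-45; b=(x0,y0,x0+120,y0+90); print(b)
    x0,y0,x1,y1=b; C.append(cv2.resize(im[y0:y1,x0:x1],(400,300),interpolation=cv2.INTER_CUBIC))
    print(n,p,[(np.round(c,1),a,s) for c,a,s in blob(im,'green') if a>3])
C.append(cv2.resize(im,(400,300))); I=np.vstack([np.hstack(C[:2]),np.hstack(C[2:])])
cv2.imwrite('pics/c8.png',cv2.cvtColor(I,cv2.COLOR_RGB2BGR))
E
```

```text
t 12.2 tcp [ 0.6418 -0.1545  0.2858] shift cm [  8.01 -12.07  18.58] turn deg -0.07 tool y ang -4.55 q7 0.217 F [ 0.2  0.5 -0.4] w 0.799
side [399.73341319 224.50434763] [(array([401.1, 227.3]), np.int32(10), array([400, 226,   4,   4], dtype=int32)), (array([357.1, 266.6]), np.int32(16), array([355, 265,   6,   4], dtype=int32)), (array([365. , 272.4]), np.int32(24), array([362, 270,   7,   6], dtype=int32)), (array([407.8, 302.6]), np.int32(57), array([400, 297,  17,  12], dtype=int32))]
top [379.48163324 178.15465191] [(array([374.9, 177.4]), np.int32(7), array([374, 176,   3,   4], dtype=int32)), (array([340.2, 204.3]), np.int32(85), array([331, 201,  20,   7], dtype=int32))]
(263, 84, 383, 174)
wrist [323.49198615 129.23581121] [(array([294.1,  54.7]), np.int32(295), array([291,  33,   7,  44], dtype=int32)), (array([324., 111.]), np.int32(13), array([318, 111,  13,   1], dtype=int32)), (array([294.8, 202.1]), np.int32(279), array([292, 180,   7,  44], dtype=int32))]
```

View pics/c8.png

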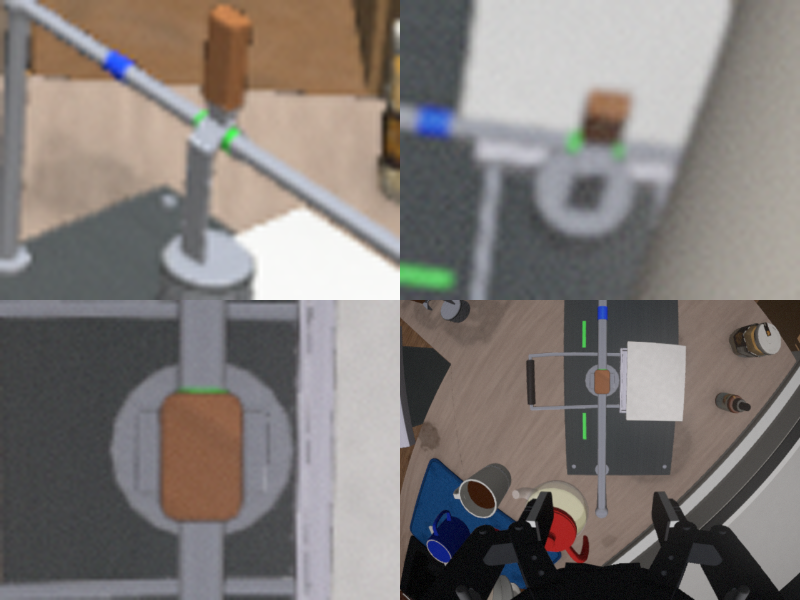

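```bash
python3 - <<'E'
from fit import *
v=np.load('rack.npy'); m={**dict(np.load('wrist8.npz')),'fish':True}
c,s=np.cos(v[0]),np.sin(v[0]); toR=lambda p:np.round([c*(p[0]-v[1])+s*(p[1]-v[2]),-s*(p[0]-v[1])+c*(p[1]-v[2])],4)
im=cv2.imread('pics/wrist8.png'); h=cv2.cvtColor(im,cv2.COLOR_BGR2HSV)
print([(r,h[r,323].tolist()) for r in range(107,116)],[(r,h[r,323].tolist()) for r in range(147,155)])
print('cam',toR(m['xyz']),'band left',toR(atz(m,(323.5,110.5),.165)),'grip',toR(atz(m,(323.5,112.5),.222)),toR(atz(m,(323.5,150.5),.222)))
for n in('top','side'):
    h=cv2.cvtColor(cv2.imread(f'pics/{n}8.png'),cv2.COLOR_BGR2HSV).astype(int); k=(h[...,0]>40)&(h[...,0]<85)&(h[...,1]>55)
    y0,x0=np.array([170,368]) if n=='top' else (215,390)
    nn,l,st,ce=cv2.connectedComponentsWithStats(k[y0:y0+18,x0:x0+20].astype(np.uint8)); print(n,[(st[i,4],np.round(ce[i]+[x0,y0],1)) for i in range(1,nn)])
E
```

```text
[(107, [120, 22, 141]), (108, [120, 18, 142]), (109, [93, 20, 138]), (110, [65, 67, 149]), (111, [52, 112, 144]), (112, [16, 114, 121]), (113, [11, 129, 142]), (114, [11, 126, 144]), (115, [11, 134, 143])] [(147, [11, 128, 137]), (148, [10, 126, 134]), (149, [10, 108, 125]), (150, [178, 30, 111]), (151, [123, 17, 137]), (152, [117, 18, 142]), (153, [120, 18, 143]), (154, [123, 19, 144])]
cam [0.0001 0.0036] band left [-0.      0.0133] grip [0.     0.0101] [ 0.0001 -0.0111]
top [(np.int32(13), array([374.6, 177.8])), (np.int32(5), array([383.4, 179.2]))]
side [(np.int32(6), array([394.5, 223. ])), (np.int32(12), array([401.2, 227.3]))]
```

The infuser hangs centred within about 1 mm: green shows on both sides of the hook, at top-view pixels (375,178) and (383,179). The handle comes next; in the wrist view it is at about (210,131).

Emit:
drive_tool(series=[[0,-3,0,0,-0.6],[0,-4.5,0,0,-0.6],[0,-4.6,0,0,-0.6],[3,0,0,0,-0.6],[5,0,0,0,-0.6],[0,0,4,0,-0.6],[0,0,4.5,0,-0.6],[0,0,0,0,-0.6]])

```text
t: 13.15
eef_pos: [0.5238, -0.0619, 0.1961]
tool_rot: [-0.003, 0.732, 0.681, -0.004]
contact_force: [-1.9, -0.4, -0.4]
gripper_width: 0.802
grasp_force: 0.0
```

```bash
python3 - <<'E'
from fit import *
v=np.load('rack.npy'); go(world(v,(-.12,0,.026)),v[0])
m={**dict(np.load('wrist8.npz')),'fish':True}
im=cv2.imread('pics/wrist8.png'); k=(im.max(2)<60).astype(np.uint8); k[:, :190]=0;k[:,235:]=0;k[:80]=0;k[190:]=0
n,l,st,ce=cv2.connectedComponentsWithStats(k)
c,s=np.cos(v[0]),np.sin(v[0]); toR=lambda p:np.round([c*(p[0]-v[1])+s*(p[1]-v[2]),-s*(p[0]-v[1])+c*(p[1]-v[2])],4)
for i in range(1,n):
    if st[i,4]>40: print(st[i],ce[i],toR(atz(m,ce[i],.05)))
E
```

```text
t 13.15 tcp [ 0.5238 -0.0619  0.1961] shift cm [-0.28  0.6  17.  ] turn deg 0.29 tool y ang -4.19 q7 0.052 F [-1.9 -0.4 -0.4] w 0.802
[203  96  13  71 797] [209.00250941 130.293601  ] [-0.1186  0.0008]
```

Emit:
drive_tool(series=[[0,0,3,0,-0.6],[0,0,4.5,0,-0.6],[0,0,4.5,0,-0.6],[0,0,3,0,-0.6],[0,0,1.5,0,-0.6],[0,0,0.5,0,-0.6],[0,0,0,0,-0.6],[0,0,0,0,-0.6]])

```text
t: 13.95
eef_pos: [0.5292, -0.064, 0.0324]
tool_rot: [0.001, 0.734, 0.68, 0.001]
contact_force: [0.8, -0.8, -0.3]
gripper_width: 0.799
grasp_force: 0.0
```

```bash
python3 - <<'E'
from fit import *
v=np.load('rack.npy'); go(world(v,(-.119,.0005,.026)),v[0])
E
```

```text
t 13.95 tcp [ 0.5292 -0.064   0.0324] shift cm [-0.07 -0.02  0.64] turn deg 0.1 tool y ang -4.38 q7 0.169 F [ 0.8 -0.8 -0.3] w 0.799
```

Emit:
drive_tool(series=[[0,0,0.5,0,-0.6],[0,0,0,0,0],[0,0,0,0,0.4],[0,0,0,0,0.7],[0,0,0,0,1],[0,0,0,0,1],[0,0,0,0,1],[0,0,0,0,1]], squeeze=80)

```text
t: 14.75
eef_pos: [0.5282, -0.0641, 0.0261]
tool_rot: [0.0, 0.734, 0.679, 0.0]
contact_force: [1.1, -0.1, 5.3]
gripper_width: 0.137
grasp_force: 77.9
```

Emit:
drive_tool(series=[[0,-0.5,0,0,1],[0,-1,0,0,1],[0,-1.2,0,0,1],[0,-1.2,0,0,1],[0,-1,0,0,1],[0,-0.8,0,0,1],[0,0,0,0,1],[0,0,0,0,1]])

```text
t: 15.55
eef_pos: [0.4733, -0.0597, 0.0262]
tool_rot: [0.002, 0.734, 0.68, 0.002]
contact_force: [8.0, 0.2, -4.4]
gripper_width: 0.134
grasp_force: 78.1
```

```bash
python3 - <<'E'
from fit import *
v=np.load('rack.npy'); go(world(v,(v[4]-.15,.0005,.026)),v[0])
C=[]
for n,b in (('side',(330,200,450,320)),('top',(320,150,420,250)),('wrist',(240,0,400,160))):
    m,im=shot(n,n+'9.png'); np.savez(n+'9.npz',**m)
    x0,y0,x1,y1=b; I=cv2.resize(im[y0:y1,x0:x1],(400,400),interpolation=cv2.INTER_CUBIC)[:300 if n!='side' else 400]
    C.append(cv2.resize(im[y0:y1,x0:x1],(300,300),interpolation=cv2.INTER_CUBIC))
C.append(cv2.resize(im,(400,300))[:,:300]); I=np.vstack([np.hstack(C[:2]),np.hstack(C[2:])])
cv2.imwrite('pics/c9.png',cv2.cvtColor(I,cv2.COLOR_RGB2BGR))
E
```

```text
t 15.55 tcp [ 0.4733 -0.0597  0.0262] shift cm [-0.06 -0.75  0.02] turn deg 0.11 tool y ang -4.38 q7 0.172 F [ 8.   0.2 -4.4] w 0.134
```

View pics/c9.png

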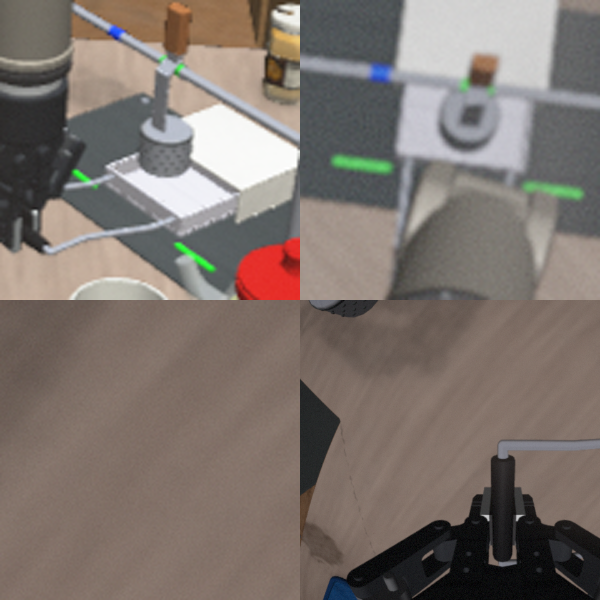

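```bash
python3 - <<'E'
from fit import *
v=np.load('rack.npy'); m={**dict(np.load('wrist8.npz')),'fish':True}
c,s=np.cos(v[0]),np.sin(v[0]); toR=lambda p:np.round([c*(p[0]-v[1])+s*(p[1]-v[2]),-s*(p[0]-v[1])+c*(p[1]-v[2])],4)
print([toR(atz(m,p,.005)) for p in((294.1,54.7),(294.8,202.1))],'handle',[toR(atz(m,(209,130.3),z)) for z in(.045,.05)])
t=model('top');print('top lines',[toR(atz(t,p,.005)) for p in((340.3,204.4),(404,213))])
sd=model('side');print('side',[toR(atz(sd,p,.005)) for p in((361.2,270),(407.8,302.6))])
im=cv2.imread('pics/side9.png')[225:315,350:440]; cv2.imwrite('pics/s9.png',cv2.resize(im,(600,600),interpolation=cv2.INTER_CUBIC))
for d in (.005,):
    P=[proj(sd,world(v,(v[4],y,z))) for y in(.056,-.056) for z in(.009,.005)]; print(np.round(P,1))
E
```

```text
[array([-0.033 ,  0.0842]), array([-0.0333, -0.0866])] handle [array([-0.1202,  0.0008]), array([-0.1186,  0.0008])]
top lines [array([-0.0312,  0.0857]), array([-0.0316, -0.0849])]
side [array([-0.033 ,  0.0876]), array([-0.0321, -0.0836])]
[[369.5 274.2]
 [369.4 275.6]
 [399.8 295.6]
 [399.7 297. ]]
```

Emit:
drive_tool(series=[[0,-0.3,0,0,1],[0,-0.3,0,0,1],[0,0,0,0,1],[0,0,0,0,1],[0,0,0,0,1]])

```text
t: 16.2
eef_pos: [0.4678, -0.0592, 0.0262]
tool_rot: [0.002, 0.734, 0.68, 0.002]
contact_force: [8.6, -0.5, -4.9]
gripper_width: 0.137
grasp_force: 78.3
```

Emit:
drive_tool(series=[[0,-0.22,0,0,1],[0,0,0,0,1],[0,0,0,0,1],[0,0,0,0,1],[0,0,0,0,1]])

```text
t: 16.7
eef_pos: [0.4658, -0.0591, 0.0262]
tool_rot: [0.002, 0.734, 0.68, 0.002]
contact_force: [8.8, 0.1, -4.8]
gripper_width: 0.137
grasp_force: 78.2
```

```bash
python3 - <<'E'
from fit import *
v=np.load('rack.npy'); go(world(v,(v[4]-.15,.0005,.026)),v[0])
sd,im=shot('side'); x0,y0=345,180
z=cv2.resize(im[y0:y0+135,x0:x0+90],(400,600),interpolation=cv2.INTER_CUBIC)
tp,it=shot('top'); z2=cv2.resize(it[150:270,325:405],(400,600),interpolation=cv2.INTER_CUBIC)
a,b=[((proj(sd,world(v,(v[4]-.0005,y,.009)))-[x0-.5,y0-.5])*4.444).astype(int) for y in(.056,-.056)]
cv2.line(z,tuple(map(int,a)),tuple(map(int,b)),(255,0,0),1)
cv2.imwrite('pics/c10.png',cv2.cvtColor(np.hstack([z,z2]),cv2.COLOR_RGB2BGR))
E
```

```text
t 16.7 tcp [ 0.4658 -0.0591  0.0262] shift cm [-0.07 -0.    0.02] turn deg 0.12 tool y ang -4.37 q7 0.172 F [ 8.8  0.1 -4.8] w 0.137
```

View pics/c10.png

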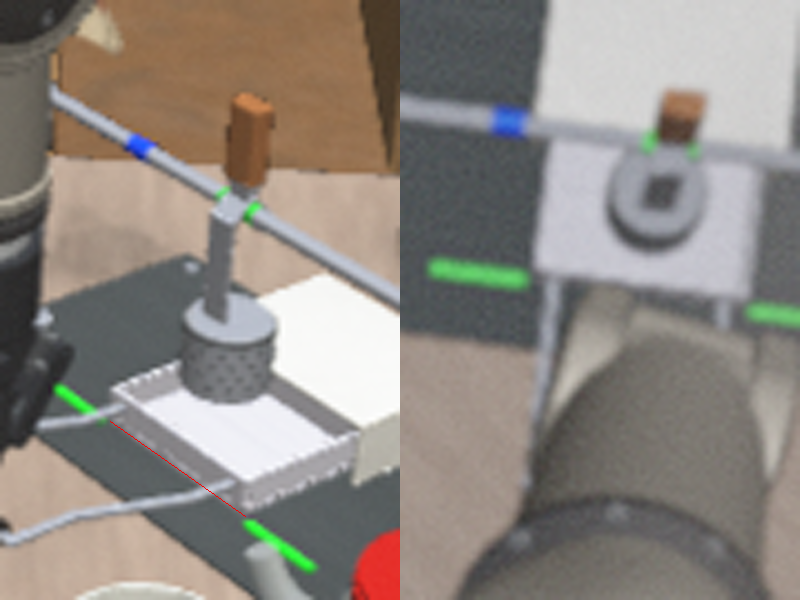

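The side view shows the tray's lower front edge lying on the line through the two green lines (side crop (110,420) to (247,515)). The infuser still hangs centred. I add a half-millimetre trim and hand in.

Emit:
drive_tool(series=[[0,-0.06,0,0,1],[0,0,0,0,1],[0,0,0,0,1],[0,0,0,0,1]])

```text
t: 17.2
eef_pos: [0.4653, -0.0591, 0.0262]
tool_rot: [0.002, 0.734, 0.68, 0.002]
contact_force: [9.3, -0.3, -5.8]
gripper_width: 0.136
grasp_force: 78.1
```

```bash
python3 - <<'E'
from fit import *
v=np.load('rack.npy'); go(world(v,(v[4]-.15,.0005,.026)),v[0]); print(hand_in())
E
```

```text
t 17.2 tcp [ 0.4653 -0.0591  0.0262] shift cm [-0.06  0.05  0.02] turn deg 0.11 tool y ang -4.37 q7 0.172 F [ 9.3 -0.3 -5.8] w 0.136
the job is handed in; nothing more can be done
None
```

The job is handed in at 17.2 s: the infuser hangs within about 1 mm of the green band's centre, and the gripper is holding the tray about 63 mm out, its front edge within about 1–2 mm of the green lines (no verdict was returned).

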